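# Lower a ratchet reading rest beside the cot

## Robot

A 6-joint arm with a two-finger parallel gripper is mounted at the origin on the work surface. World frame = base frame: x ahead of the robot, y to its left, z up, the work surface at z = 0. Lengths are in m, angles in rad, forces in N, time in s.
With the tool pointing down it reaches from about 0.325 to 0.9 m from the base axis. Payload 3.5 kg.
Tool frame: the origin (TCP) lies at the very end of the fingers, on their centre line; the grasp point (between the pads) lies 19 mm behind it (ctrl.pinch_z is the distance from the TCP to the grasp point, in m); z points along the fingers, y is the direction in which the jaws open and shut (so a half turn about z gives the same grasp; the last joint's range is limited). The gripper opens to 85 mm and grips with 20 to 120 N. Pads are 22 mm wide; open, the fingers measure 114 mm over their backs; the gripper's body (76 mm by 85 mm) begins 54 mm behind the grasp point. The pads swing forward as they close: fully open they stand 13 mm farther back than shut.
Start: joints at [-1.373, 0.276, -0.026, 1.268, 0, 1.467], TCP at [0.185, -0.597, 0.231] pointing down, gripper open.
Joint ranges: [-3.12, 3.12], [-0.85, 1.88], [-1.08, 1.24], [-1.95, 2.15], [-1.57, 1.53], [-3.14, 3.14]. Speed limits (rad/s): [2.57, 2.57, 3.14, 3.14, 3.14, 3.14].

## Interface

Orientations are given as a unit quaternion [x, y, z, w].
In Python, from bench import ctrl, cams, finish_job gives the robot as it stands.
- The arm moves only by the tool drive_tool, never from a script. Its argument "moves" is a list that holds one entry, the list of rows, each a list of 5 numbers: the shift along the tool's x, y, z in m, then the turn about the tool's z in degrees, then the closure, from 0 (fully open) to 1 (shut). In form: [[[x, y, z, roll, fingers], ...]]. A call has exactly 10 rows; each row is the pose to reach, as a shift and turn from the pose commanded when the call began, along the tool's axes at that moment; what a row does not reach only later rows make up. A row lasts 1/12 s, in which the tool goes at most 41.7 mm and 7.16 degrees, less where a joint would pass 70% of its speed; a pose out of reach is approached as far as the arm can. A call with a gripper value outside its range is refused whole. The fingers move at their own pace and stop on an object; "force" is the grip in N (left out, the last holds). Time passes only in rows, so rows that repeat a pose let the fingers close, or fill a call up. It gives the time, the measured TCP pose, the force and the opening at its end, in the units of the state.
- ctrl.state(): the state, without advancing time (a new reading comes with each control period).
- cams.read_camera(name): name is "scene" or "top" or "wrist"; returns the picture (384x512x3 uint8, red, green, blue); there is no depth.
- cams.camera_info(name): a dict with "fx", "fy", "cx", "cy" (pixels), "k1" (the pictures are not rectified: a ray, as slopes to the right and down, at radius r is drawn at 1 + k1 r^2 times it, then the intrinsics apply), "R" (3x3) and "t" (3): a world point X has camera coordinates R X + t. Camera axes: x right, y down, z forward; pixel columns grow to the right and rows downward; lengths in m; the calibration is good to about 2 mm. A picture is of the moment at which its call begins: read the wrist's pose just before it. camera_info takes no time and is no camera call; for the wrist camera it gives the pose at the moment of the call.
- finish_job(): hands the job in, once; it reports no verdict.
The state is a dict: "time": time; "joint_pos": joint angles; "qvel": joint speeds; "joint_efforts": joint torques, N m; "eef_pos": TCP position; "eef_rot": TCP orientation; "ft_force": force on the tool from outside, world axes, zero at the start; "moment": the same for the moment, N m; "width": opening from 0.0 (shut) to 1.0 (fully open).
Only numpy, scipy, OpenCV 4.12 (cv2) and the standard library are available. Lean on these libraries where they do the work, as an engineer would, in place of code of your own. Each camera call takes 0.05 s, during which the arm holds its last target.

## Task

The tilting board of the wooden reading rest is propped too steeply. Lift it past its top notch so that the catch lets go, let it down gently until it lies flat and take your hand off it, then take it again and raise it to the second notch from the bottom, and leave it standing there on its catch. Do not slam the board, and leave the things round it where they are.

Things in the scene. Friction and masses are not known exactly. Their poses are not given: they have to be found in the camera images.
- rest: fixed wooden reading rest. Origin on the work surface right below the middle of the hinge line; x points from the hinge to the free edge of the lowered board, y along the hinge, z up. Base plank 12 mm thick, x -30 to 180 mm, y +-100 mm; cheeks at y +-96 mm, 72 mm high; a steel toothed quadrant at y 100 to 118 mm, within 100 mm of the hinge axis
- hinge (a point): middle of the hinge axis, 60 mm above the work surface; axes as rest. The board is a wooden panel 12 mm thick, 180 mm wide, 0.3 to 0.55 kg, its middle plane through this axis, its free edge 200 mm from it; a page stop stands 15 mm proud of its upper face, 18 mm from the axis
- board (a joint): hinge angle of the board, rad: 0 = flat, grows as the free edge is raised, end stop 1.40. Damped (0.8 N m s/rad): let go, it sinks slowly, 3 to 6 s from the top to flat. Four notches hold it at about 0.34, 0.57, 0.82 and 1.06 rad; it starts in the third from the bottom. A notch catches once the board was raised 0.02 past it; it then cannot be lowered except via the top
- catch (a joint): pawl angle, rad (38 mm steel arm at the board's side at +y, over-centre spring): near 0 = engaged, up to 0.2 riding over a tooth; about 0.38 = thrown out, catches nothing. Raising the board past about 1.25 throws it out and it stays out as the board goes down; only going down below about 0.1 throws it in again, ready to catch when the board is raised
- edge (a point): middle of the board's free edge strip, mid thickness, 190 mm from the hinge axis; its frame turns with the board: x from the hinge outwards along the board, y along the hinge, z out of the upper face. The strip is 20 mm wide (180 to 200 mm from the axis) and 12 mm thick; the hand slot beside it, 146 to 180 mm from the axis, y -50 to 50 mm, goes right through; grip the strip across its 20 mm
- cup: bystander: loose white plastic cup, 72 mm across, 95 mm high, a steel spoon standing in it up to 175 mm; origin under its centre
- katoris: bystander: stacked pair of steel bowls, 90 mm across, 51 mm high; origin under its centre
- pills: bystander: loose grey plastic pill bottle, 48 mm across, 85 mm high; origin under its centre
- clip: bystander: loose purple hair clip 85 x 24 x 18 mm; origin under its centre
- tumbler: bystander: loose steel tumbler 68 mm across, 100 mm high; origin under its centre

How it is judged:
On the way, in this order (a step that is already met when the one before it is completed fails the run):
1. the board is lifted past the top notch until the catch is thrown out (value of joint board above 1.15 rad and value of joint catch above 0.32 rad), for 0.05 s.
2. the board lies flat, the catch thrown in again, and the robot is off it (value of joint board below 0.035 rad and value of joint catch below 0.2 rad and contact force between each of the arm, the fingers and board below 0.3 N), for 0.2 s.
At the end, for the whole second after the job is handed in: the board rests, still and let go, in the second notch from the bottom (0.49 to 0.62 rad) with the pawl engaged (catch below 0.12 rad) (value of joint board between 0.49 and 0.62 rad and value of joint catch below 0.12 rad and velocity of joint board between -0.05 and 0.05 rad/s); the robot touches nothing.
It fails at once if the board is slammed (falls or is driven down faster than 2.5 rad/s) (velocity of joint board below -2.5 rad/s).
It fails at once if a bystander is moved more than 30 mm (distance of any of cup, katoris, pills, clip, tumbler from where it was at the start of the episode above 0.03 m).
It also fails if it takes over 61 s, if anything falls off the work surface, if the arm or the gripper's body presses on something with over 40 N, if the wrist force passes 120 N, or if a joint passes its speed limit or range.

## Working session

There is one attempt and no reset: what is moved stays moved. The work goes in short steps, Python scripts to look and compute and a tool call to move; the robot and the scene stay as the last step left them, time stands still between calls to the robot, and variables do not carry over. Pictures are saved under pics/ and viewed, and the job is handed in when it is done.

Besides the shell and the picture viewer there is one more tool, called after "Request:" in YAML: its name, and indented under it one key for each argument. drive_tool: Moves the arm, as the interface text tells. Its arguments: {"type":"object","properties":{"moves":{"type":"array"},"force":{"type":"number"}},"required":["moves"]}

```bash
ls; mkdir -p pics; python3 - <<'E'
from bench import ctrl,cams
import cv2
s=ctrl.state(); print(s, ctrl.pinch_z)
for n in ["scene","top","wrist"]:
    i=cams.camera_info(n); print(n,i)
    cv2.imwrite(f"pics/{n}0.png",cams.read_camera(n)[:,:,::-1])
E
```

```text
pics
{'time': 0.0, 'joint_pos': array([-1.37339129e+00,  2.77152900e-01, -2.79098249e-02,  1.26802137e+00,
       -8.44477166e-06,  1.46738882e+00]), 'qvel': array([ 1.77712518e-04,  7.09305989e-04, -1.17857763e-03, -9.57718750e-04,
       -4.17403637e-05,  1.15496416e-04]), 'joint_efforts': array([-4.61936561e-04, -4.45508945e+01,  2.95201653e+01,  1.62300642e-02,
       -9.59924432e-05, -6.95260425e-06]), 'eef_pos': array([ 0.18501106, -0.59615107,  0.23013373]), 'eef_rot': array([ 9.88709636e-01,  1.49839738e-01, -5.79590944e-05, -1.14242315e-03]), 'ft_force': array([-0.20480238,  0.24381917, -0.52136635]), 'moment': array([ 0.0199238 , -0.00323495, -0.014724  ]), 'width': 0.9975575992481426} 0.0187
scene {'fx': 446.1195112567543, 'fy': 446.1195112567543, 'cx': 256.12788909930987, 'cy': 187.48440076772397, 'k1': -0.0007291658587613038, 'R': array([[-0.04155895,  0.99910715,  0.0076002 ],
       [ 0.86171644,  0.03969192, -0.50583528],
       [-0.50568531, -0.01447277, -0.8625966 ]]), 't': array([-0.0056223 , -0.46366013,  1.32017457])}
top {'fx': 499.43142634173716, 'fy': 499.43142634173716, 'cx': 254.77115582517413, 'cy': 182.30267913637377, 'k1': -0.20410006032127326, 'R': array([[ 0.00766312, -0.99968687, -0.02382101],
       [-0.98546379, -0.00350684, -0.1698494 ],
       [ 0.16971268,  0.02477632, -0.98518209]]), 't': array([0.03920175, 0.57765055, 1.14309783])}
wrist {'fx': 289.3701252028247, 'fy': 289.3701252028247, 'cx': 257.24253560762907, 'cy': 194.38159634104383, 'k1': -0.07428899413234574, 'R': array([[ 0.29760746, -0.95468355, -0.00302051],
       [-0.90870886, -0.28424279,  0.30570288],
       [-0.29270807, -0.08823469, -0.95212217]]), 't': array([-0.62278723, -0.03967876,  0.3800626 ])}
```

View pics/scene0.png

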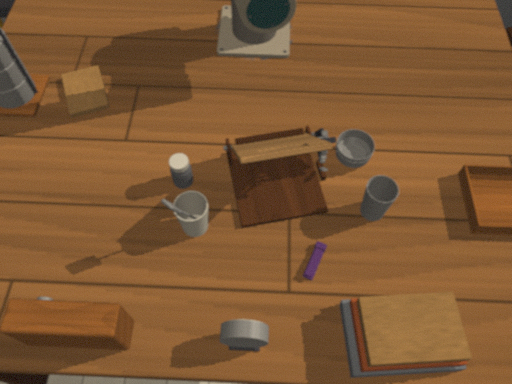

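View pics/top0.png

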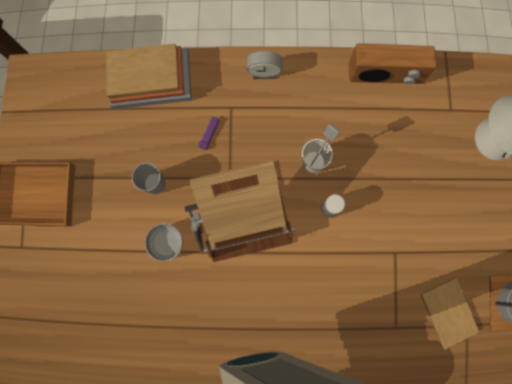

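View pics/wrist0.png

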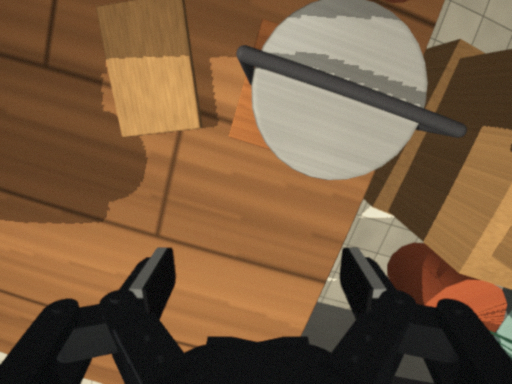

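The rest stands ahead of the robot with its hinge nearest the base. The board faces away, with its free edge farther out and the slot near (235,185) in the top view. The quadrant and bowls are at +y, the cup and pill bottle at -y. I'll enlarge the rest in both views to measure it.

```bash
python3 - <<'E'
import cv2
a=cv2.imread("pics/top0.png")[145:270,170:310]; cv2.imwrite("pics/top0c.png",cv2.resize(a,None,fx=4.7,fy=4.7,interpolation=cv2.INTER_CUBIC))
a=cv2.imread("pics/scene0.png")[115:235,215:355]; cv2.imwrite("pics/scene0c.png",cv2.resize(a,None,fx=5,fy=5,interpolation=cv2.INTER_CUBIC))
E
```

```text
(no output)
```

View pics/top0c.png

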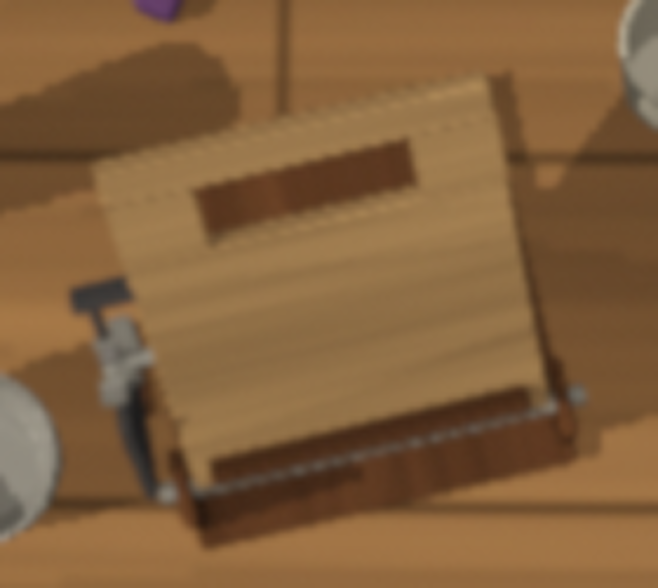

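View pics/scene0c.png

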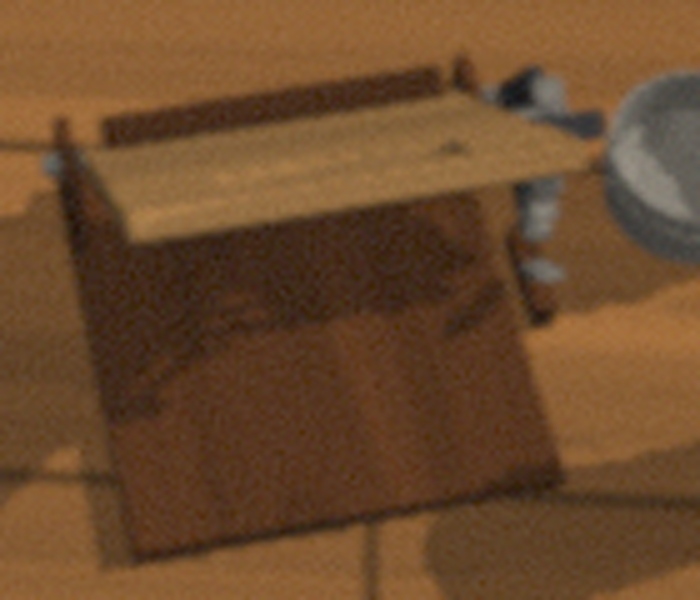

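```bash
cat > h.py <<'E'
import numpy as np, cv2
from bench import ctrl,cams
def ray(n,p):
    i=cams.camera_info(n); K=np.array([[i['fx'],0,i['cx']],[0,i['fy'],i['cy']],[0,0,1.]])
    u=cv2.undistortPoints(np.array([[p]],float),K,np.array([i['k1'],0,0,0.]))[0,0]
    return -i['R'].T@i['t'], i['R'].T@np.array([u[0],u[1],1.])
def onz(n,p,z):
    c,d=ray(n,p); return c+d*(z-c[2])/d[2]
def proj(n,X):
    i=cams.camera_info(n); K=np.array([[i['fx'],0,i['cx']],[0,i['fy'],i['cy']],[0,0,1.]])
    return cv2.projectPoints(np.array(X,float).reshape(-1,1,3),cv2.Rodrigues(i['R'])[0],i['t'],K,np.array([i['k1'],0,0,0.]))[0][:,0]
def save(n,f,crop=None,k=1):
    a=cams.read_camera(n)[:,:,::-1]
    if crop: a=a[crop[1]:crop[3],crop[0]:crop[2]]
    cv2.imwrite("pics/"+f,cv2.resize(a,None,fx=k,fy=k,interpolation=cv2.INTER_CUBIC))
E
python3 - <<'E'
from h import *
def p(n,l,z):
    q=[onz(n,x,z) for x in l]; d=q[0]-q[1]; print(n,np.round(q,4).tolist(),'mid',((q[0]+q[1])/2).round(4),'len',np.linalg.norm(d).round(4),'yaw',np.degrees(np.arctan2(-d[0],d[1])).round(2))
p("scene",[(327.4,211.4),(242.6,225.4)],.012)
p("top",[(205.1,249.9),(293.4,229.3)],.06)
p("top",[(214,261),(292.3,242.4)],.012)
for n,l in dict(top=[(170+97/4.7,145+163/4.7),(170+488/4.7,145+75/4.7)]).items():
    p(n,l,.06+.2*np.sin(.82))
for n,px,z in [("top",(164,230),.051),("top",(316,147),.095),("top",(334,205),.085),("top",(147,170),.1),("top",(210,133),.01)]:
    print(px,onz(n,px,z).round(3))
E
```

```text
scene [[0.5988, 0.191, 0.012], [0.6422, 0.0023, 0.012]] mid [0.6205 0.0967 0.012 ] len 0.1936 yaw 12.94
top [[0.4152, 0.1569, 0.06], [0.4647, -0.0488, 0.06]] mid [0.44  0.054 0.06 ] len 0.2116 yaw 13.53
top [[0.3903, 0.1406, 0.012], [0.4366, -0.0486, 0.012]] mid [0.4135 0.046  0.012 ] len 0.1948 yaw 13.75
top [[0.5556, 0.1724, 0.2062], [0.5958, -0.0009, 0.2062]] mid [0.5757 0.0858 0.2062] len 0.1779 yaw 13.07
(164, 230) [0.461 0.258 0.051]
(316, 147) [ 0.654 -0.101  0.095]
(334, 205) [ 0.519 -0.141  0.085]
(147, 170) [0.597 0.293 0.1  ]
(210, 133) [0.71  0.158 0.01 ]
```

Origin of the rest is about (0.443, 0.054), yaw 13.3°, and four estimates agree within 3 mm. Plan: push the board's tip towards the hinge with shut fingers until the catch is thrown, follow it down, then grip the strip and lift it to the notch.

```bash
cat >> h.py <<'E'
O=np.array([.443,.0543]); Y=np.radians(13.3); EX=np.array([np.cos(Y),np.sin(Y)]); EY=np.array([-np.sin(Y),np.cos(Y)])
from scipy.spatial.transform import Rotation as Ro
def rest(x,y,z): return np.r_[O+x*EX+y*EY,z]
def inrest(p): d=np.array(p)[:2]-O; return np.r_[d@EX,d@EY,p[2]]
def shifts(ts):
    s=ctrl.state(); R=Ro.from_quat(s['eef_rot']).as_matrix()
    yaw=np.degrees(np.arctan2(R[1,1],R[0,1]))
    print('t',round(s['time'],2),'tcp rest',inrest(s['eef_pos']).round(4),'yaw_y',yaw.round(2),'roll to +x',round((yaw-13.3),2),'w',round(s['width'],3),'F',s['ft_force'].round(1))
    for t in ts: print(np.round(R.T@(rest(*t)-s['eef_pos']),4).tolist())
E
python3 -c "
from h import *
shifts([(.23,0,.36),(.23,0,.17)])"
```

```text
t 0.15 tcp rest [-0.4007 -0.5738  0.2304] yaw_y -72.76 roll to +x -86.06 w 0.999 F [-0.6 -0.2  0.3]
[0.6686, -0.5294, -0.1285]
[0.6686, -0.5291, 0.0615]
```

Request:
drive_tool:
  moves:
    - [[0,0,-0.04,0,1],[0,0,-0.08,0,1],[0.03,-0.024,-0.115,-7,1],[0.06,-0.048,-0.129,-14,1],[0.09,-0.071,-0.129,-21,1],[0.12,-0.095,-0.129,-28,1],[0.15,-0.119,-0.129,-35,1],[0.18,-0.143,-0.129,-42,1],[0.21,-0.166,-0.129,-49,1],[0.24,-0.19,-0.129,-56,1]]
  force: 30

```text
time: 0.98
eef_pos: [0.3586, -0.3426, 0.3601]
eef_rot: [0.801, 0.599, 0.0, -0.0]
ft_force: [0.8, 0.1, -0.3]
width: 0.0
```

```bash
python3 -c "
from h import *
shifts([(.23,0,.36),(.23,0,.17)])"
```

```text
t 0.98 tcp rest [-0.1734 -0.3668  0.3601] yaw_y -16.44 roll to +x -29.74 w 0.0 F [ 0.8  0.1 -0.3]
[0.5186, 0.1683, 0.0002]
[0.5186, 0.1683, 0.1902]
```

Request:
drive_tool:
  moves:
    - [[0.036,0.012,0,-4,1],[0.072,0.024,0,-8,1],[0.108,0.035,0,-12,1],[0.144,0.047,0,-16,1],[0.18,0.058,0,-20,1],[0.216,0.07,0,-24,1],[0.252,0.082,0,-28,1],[0.288,0.094,0,-29.7,1],[0.324,0.105,0,-29.7,1],[0.36,0.117,0,-29.7,1]]

```text
time: 1.82
eef_pos: [0.5744, -0.0315, 0.36]
eef_rot: [0.623, 0.782, -0.0, -0.0]
ft_force: [0.8, -0.9, 0.1]
width: -0.002
```

```bash
python3 -c "
from h import *
shifts([(.23,0,.36),(.23,0,.17)])"
```

```text
t 1.82 tcp rest [ 0.1082 -0.1137  0.36  ] yaw_y 12.96 roll to +x -0.34 w -0.002 F [ 0.8 -0.9  0.1]
[0.1145, 0.1211, -0.0]
[0.1145, 0.1212, 0.19]
```

Request:
drive_tool:
  moves:
    - [[0.025,0.026,0,0,1],[0.05,0.052,0,0,1],[0.075,0.078,0,0,1],[0.1,0.104,0,0,1],[0.114,0.121,0,0,1],[0.114,0.121,0.04,0,1],[0.114,0.121,0.08,0,1],[0.114,0.121,0.12,0,1],[0.114,0.121,0.16,0,1],[0.114,0.121,0.18,0,1]]

```text
time: 2.65
eef_pos: [0.6626, 0.1047, 0.1737]
eef_rot: [0.623, 0.782, -0.003, -0.003]
ft_force: [-0.4, -0.7, -0.0]
width: -0.005
```

```bash
python3 -c "
from h import *
shifts([(.16,0,.17),(.06,0,.215),(.04,0,.22)])
save('scene','s1.png',(150,60,400,260),3)"
```

```text
t 2.65 tcp rest [ 0.2253 -0.0014  0.1737] yaw_y 12.95 roll to +x -0.35 w -0.005 F [-0.4 -0.7 -0. ]
[0.001, -0.0652, 0.0043]
[0.0005, -0.1657, -0.0398]
[0.0004, -0.1857, -0.0446]
```

View pics/s1.png

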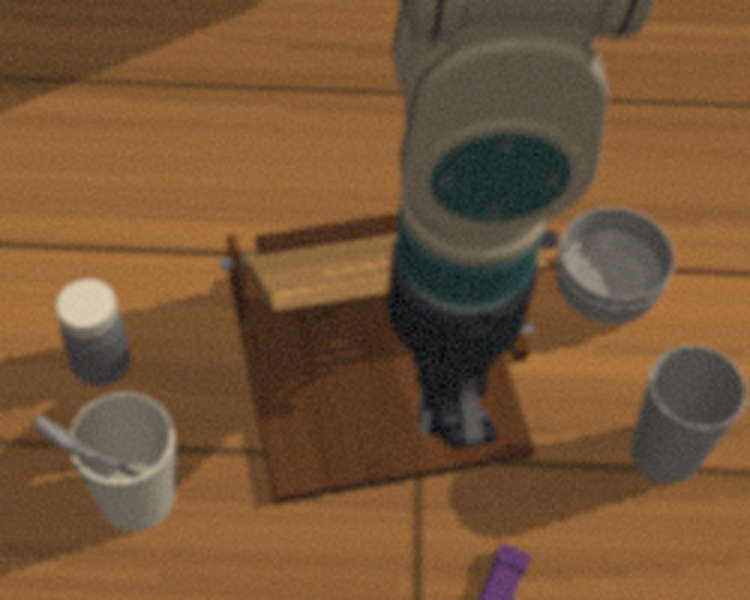

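The shut fingers hang beyond the board's tip, which shows around (330,290) in the crop, and they are clear of the clip and tumbler. Now I'll close in and push.

Request:
drive_tool:
  moves:
    - [[0,-0.01,0,0,1],[0,-0.02,0,0,1],[0,-0.03,0,0,1],[0,-0.04,0,0,1],[0,-0.05,0,0,1],[0,-0.06,-0.003,0,1],[0,-0.07,-0.007,0,1],[0,-0.08,-0.013,0,1],[0,-0.085,-0.017,0,1],[0,-0.09,-0.02,0,1]]

```text
time: 3.53
eef_pos: [0.5804, 0.0848, 0.2025]
eef_rot: [0.623, 0.782, 0.002, 0.002]
ft_force: [6.2, 1.5, 3.1]
width: 0.003
```

```bash
python3 -c "
from h import *
shifts([])
save('scene','s2.png',(200,60,350,260),3)
save('wrist','w2.png')"
```

```text
t 3.53 tcp rest [ 0.1408 -0.0019  0.2025] yaw_y 12.94 roll to +x -0.36 w 0.003 F [6.2 1.5 3.1]
```

View pics/s2.png

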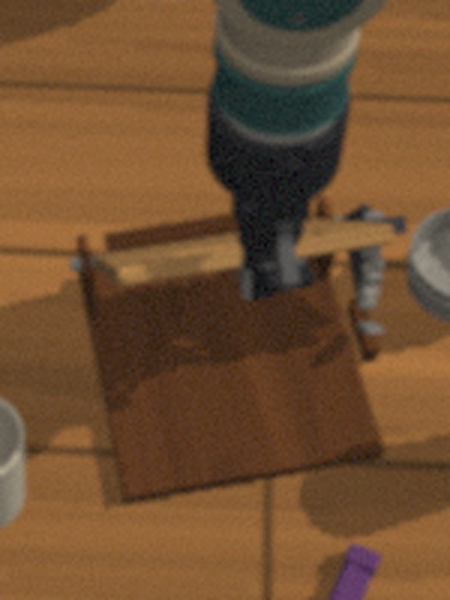

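View pics/w2.png

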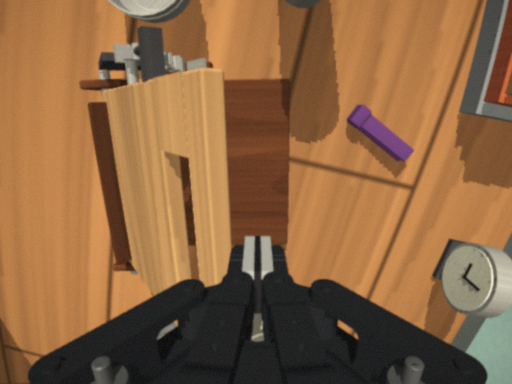

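Contact is made (about 6 N) and the board is rising, with the slot visible at (185,190) in the wrist view. I'll keep pushing and rise along with the tip.

Request:
drive_tool:
  moves:
    - [[0,-0.006,-0.004,0,1],[0,-0.012,-0.007,0,1],[0,-0.018,-0.01,0,1],[0,-0.024,-0.013,0,1],[0,-0.03,-0.016,0,1],[0,-0.036,-0.018,0,1],[0,-0.042,-0.02,0,1],[0,-0.048,-0.022,0,1],[0,-0.052,-0.024,0,1],[0,-0.055,-0.025,0,1]]

```text
time: 4.47
eef_pos: [0.5335, 0.0733, 0.2326]
eef_rot: [0.623, 0.782, 0.007, 0.007]
ft_force: [9.7, 3.2, 17.7]
width: 0.001
```

```bash
python3 -c "
from h import *
shifts([])
save('scene','s3.png',(200,60,350,260),3)
save('wrist','w3.png')"
```

```text
t 4.47 tcp rest [ 0.0925 -0.0024  0.2326] yaw_y 12.96 roll to +x -0.34 w 0.001 F [ 9.7  3.2 17.7]
```

View pics/s3.png

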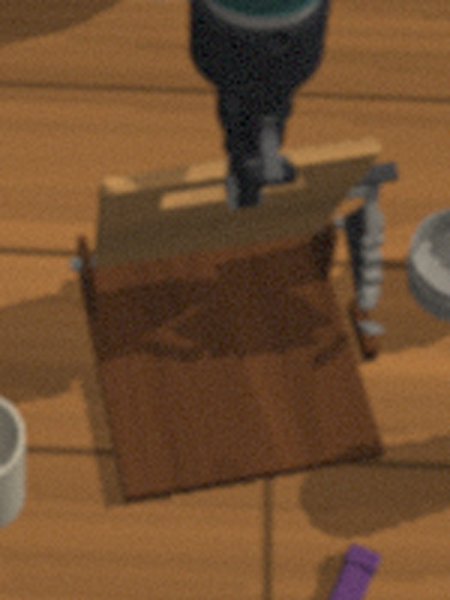

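View pics/w3.png

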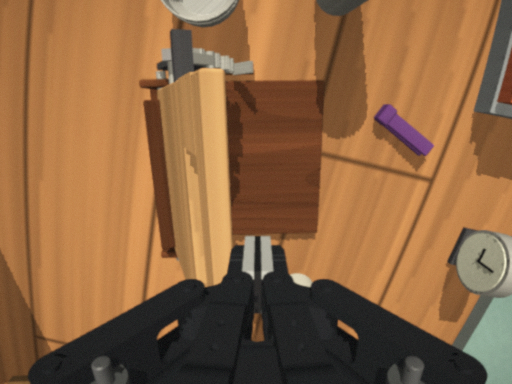

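```bash
cat >> h.py <<'E'
def bpt(th,r,y,n=0): return rest(r*np.cos(th)-n*np.sin(th),y,.06+r*np.sin(th)+n*np.cos(th))
E
python3 -c "
from h import *
for th in [.9,1.0,1.1,1.15,1.2,1.25,1.3]: print(th,((proj('scene',[bpt(th,.2,-.09,.006),bpt(th,.2,-.09,-.006),bpt(th,.2,.09,-.006)])-[200,60])*3).round(0).tolist(), (.2*np.cos(th)+.006*np.sin(th)).round(3))"

```

```text
0.9 [[114.0, 262.0], [117.0, 281.0], [394.0, 238.0]] 0.129
1.0 [[109.0, 230.0], [112.0, 249.0], [390.0, 207.0]] 0.113
1.1 [[104.0, 198.0], [107.0, 217.0], [386.0, 176.0]] 0.096
1.15 [[101.0, 183.0], [105.0, 202.0], [383.0, 160.0]] 0.087
1.2 [[99.0, 168.0], [102.0, 186.0], [380.0, 145.0]] 0.078
1.25 [[96.0, 153.0], [99.0, 171.0], [377.0, 131.0]] 0.069
1.3 [[93.0, 139.0], [97.0, 156.0], [374.0, 116.0]] 0.059
```

Projection puts the board at about 1.19 rad, so a little more push is needed.

Request:
drive_tool:
  moves:
    - [[0,-0.004,0,0,1],[0,-0.008,-0.001,0,1],[0,-0.012,-0.002,0,1],[0,-0.016,-0.003,0,1],[0,-0.018,-0.004,0,1],[0,-0.02,-0.004,0,1],[0,-0.022,-0.004,0,1],[0,-0.022,-0.004,0,1],[0,-0.022,-0.004,0,1],[0,-0.022,-0.004,0,1]]

```text
time: 5.4
eef_pos: [0.502, 0.0673, 0.2277]
eef_rot: [0.623, 0.782, -0.001, -0.002]
ft_force: [0.3, 1.1, 0.0]
width: 0.002
```

```bash
python3 -c "
from h import *
shifts([])
save('scene','s4.png',(200,60,350,260),3)"
```

```text
t 5.4 tcp rest [ 0.0604 -0.0009  0.2277] yaw_y 12.93 roll to +x -0.37 w 0.002 F [0.3 1.1 0. ]
```

View pics/s4.png

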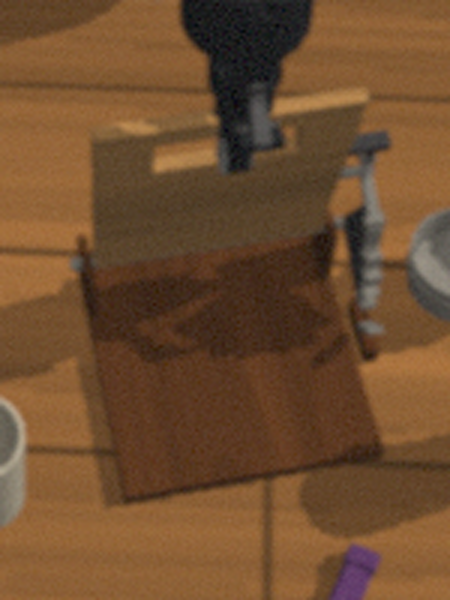

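The board is now at about 1.35 rad, with its tip corner at (368,105) and the contact force gone, so the catch should be out. I'll back off slowly so the board follows down.

Request:
drive_tool:
  moves:
    - [[0,0.004,0,0,1],[0,0.009,0,0,1],[0,0.014,0,0,1],[0,0.02,0,0,1],[0,0.026,0,0,1],[0,0.032,0.002,0,1],[0,0.038,0.004,0,1],[0,0.044,0.006,0,1],[0,0.05,0.008,0,1],[0,0.056,0.01,0,1]]

```text
time: 6.28
eef_pos: [0.5587, 0.0801, 0.2189]
eef_rot: [0.623, 0.782, -0.0, -0.0]
ft_force: [1.0, -1.1, 0.4]
width: 0.002
```

Request:
drive_tool:
  moves:
    - [[0,0.006,0.003,0,1],[0,0.012,0.006,0,1],[0,0.018,0.01,0,1],[0,0.024,0.014,0,1],[0,0.03,0.018,0,1],[0,0.036,0.022,0,1],[0,0.042,0.026,0,1],[0,0.048,0.03,0,1],[0,0.054,0.035,0,1],[0,0.06,0.04,0,1]]

```text
time: 7.12
eef_pos: [0.6173, 0.0935, 0.1789]
eef_rot: [0.623, 0.782, 0.0, 0.0]
ft_force: [0.4, 0.3, 0.4]
width: 0.001
```

```bash
python3 -c "
from h import *
shifts([])
save('scene','s5.png',(200,60,350,260),3)"
```

```text
t 7.12 tcp rest [ 0.1787 -0.0019  0.1789] yaw_y 12.94 roll to +x -0.36 w 0.001 F [0.4 0.3 0.4]
```

View pics/s5.png

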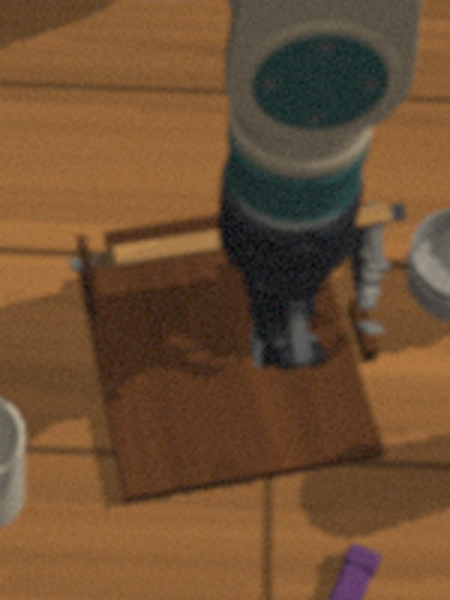

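The board is sinking freely behind the fingers, at about 1.0 rad. I'll move up out of its way and set the opening for the slot.

Request:
drive_tool:
  moves:
    - [[0,0.02,0,0,1],[0,0.03,-0.02,0,1],[0,0.03,-0.05,0,0.5],[0,0.03,-0.08,0,0.5],[0,0.02,-0.1,0,0.5],[0,0.012,-0.12,0,0.5],[0,0.012,-0.12,0,0.5],[0,0.012,-0.12,0,0.5],[0,0.012,-0.12,0,0.5],[0,0.012,-0.12,0,0.5]]

```text
time: 8.0
eef_pos: [0.6278, 0.096, 0.2973]
eef_rot: [0.623, 0.782, -0.001, -0.001]
ft_force: [0.2, -0.1, -1.0]
width: 0.501
```

Request:
drive_tool:
  moves:
    - [[0,0,0,0,0.5],[0,0,0,0,0.5],[0,0,0,0,0.5],[0,0,0,0,0.5],[0,0,0,0,0.5],[0,0,0,0,0.5],[0,0,0,0,0.5],[0,0,0,0,0.5],[0,0,0,0,0.5],[0,0,0,0,0.5]]

```text
time: 8.83
eef_pos: [0.6284, 0.0961, 0.2994]
eef_rot: [0.623, 0.782, 0.0, 0.0]
ft_force: [-0.3, 0.5, -0.1]
width: 0.498
```

Request:
drive_tool:
  moves:
    - [[0,0,0,0,0.5],[0,0,0,0,0.5],[0,0,0,0,0.5],[0,0,0,0,0.5],[0,0,0,0,0.5],[0,0,0,0,0.5],[0,0,0,0,0.5],[0,0,0,0,0.5],[0,0,0,0,0.5],[0,0,0,0,0.5]]

```text
time: 9.67
eef_pos: [0.6284, 0.096, 0.2993]
eef_rot: [0.623, 0.782, 0.0, -0.0]
ft_force: [-0.3, 0.5, -0.2]
width: 0.499
```

```bash
python3 -c "
from h import *
shifts([(.19,0,.041)])
save('scene','s6.png',(200,60,350,260),3)
save('wrist','w6.png')"
```

```text
t 9.67 tcp rest [ 0.19   -0.002   0.2993] yaw_y 12.93 roll to +x -0.37 w 0.499 F [-0.3  0.5 -0.2]
[0.002, -0.0, 0.2583]
```

View pics/s6.png

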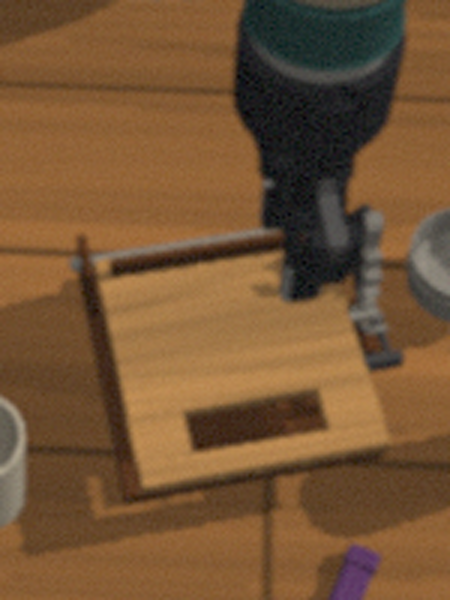

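View pics/w6.png

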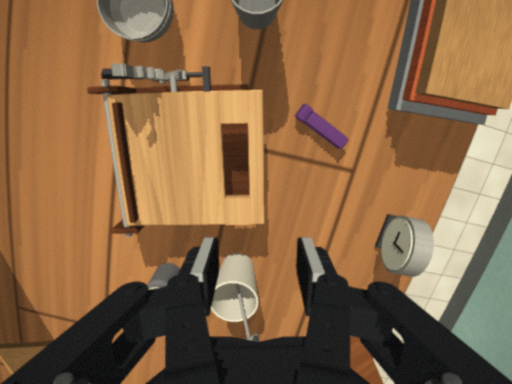

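The board looks about flat, with the slot at (185-328, 392-450) in the scene crop. I'll check the angle and the slot position.

```bash
python3 -c "
from h import *
for th in [0,.05,.1]: print(th,((proj('scene',[bpt(th,.2,-.09,.006),bpt(th,.2,.09,.006),bpt(th,.18,-.05,.006),bpt(th,.18,.05,.006),bpt(th,.146,-.05,.006),bpt(th,.146,.05,.006)])-[200,60])*3).round(0).tolist())
for th in [0,.05]:print('wrist',proj('wrist',[bpt(th,.2,-.09,.006),bpt(th,.2,.09,.006),bpt(th,.18,-.05,.006),bpt(th,.18,.05,.006),bpt(th,.146,-.05,.006),bpt(th,.146,.05,.006)]).round(0).tolist())
save('scene','s7.png',(200,60,350,260),3)
"
```

```text
0 [[140.0, 484.0], [390.0, 442.0], [191.0, 450.0], [328.0, 427.0], [181.0, 408.0], [316.0, 386.0]]
0.05 [[140.0, 477.0], [392.0, 434.0], [191.0, 443.0], [329.0, 420.0], [181.0, 403.0], [317.0, 380.0]]
0.1 [[139.0, 469.0], [394.0, 426.0], [191.0, 436.0], [330.0, 413.0], [181.0, 397.0], [318.0, 374.0]]
wrist [[264.0, 226.0], [264.0, 92.0], [249.0, 199.0], [248.0, 125.0], [225.0, 199.0], [222.0, 125.0]]
wrist [[264.0, 229.0], [264.0, 91.0], [249.0, 201.0], [248.0, 125.0], [224.0, 201.0], [221.0, 125.0]]
```

View pics/s7.png

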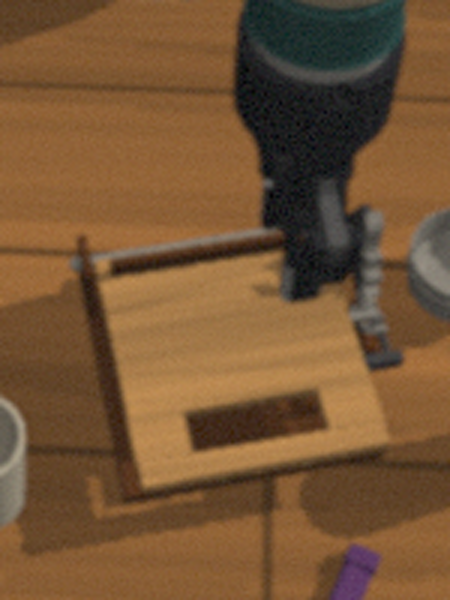

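The board is flat and still, and the projections match within 2 px. I'll lower the fingers around the strip.

Request:
drive_tool:
  moves:
    - [[0.002,0,0.04,0,0.5],[0.002,0,0.08,-0.3,0.5],[0.002,0,0.12,-0.3,0.5],[0.002,0,0.155,-0.3,0.5],[0.002,0,0.185,-0.3,0.5],[0.002,0,0.205,-0.3,0.5],[0.002,0,0.215,-0.3,0.5],[0.002,0,0.22,-0.3,0.5],[0.002,0,0.22,-0.3,0.5],[0.002,0,0.22,-0.3,0.5]]
  force: 20

```text
time: 10.65
eef_pos: [0.6292, 0.0981, 0.0808]
eef_rot: [0.621, 0.784, 0.001, 0.001]
ft_force: [0.1, -0.3, 0.9]
width: 0.498
```

```bash
python3 -c "
from h import *
shifts([(.19,0,.041)])
save('wrist','w8.png')
save('scene','s8.png',(200,60,350,260),3)
"
```

```text
t 10.65 tcp rest [ 0.1913 -0.0003  0.0808] yaw_y 13.23 roll to +x -0.07 w 0.498 F [ 0.1 -0.3  0.9]
[0.0003, -0.0014, 0.0398]
```

View pics/w8.png

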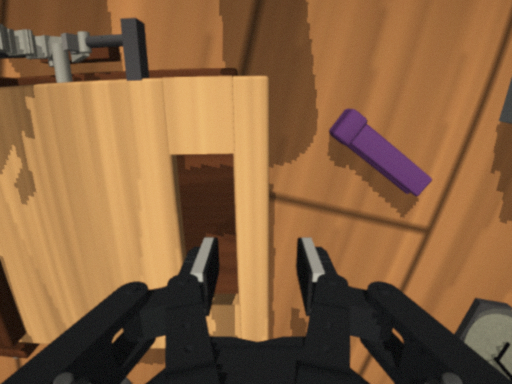

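View pics/s8.png

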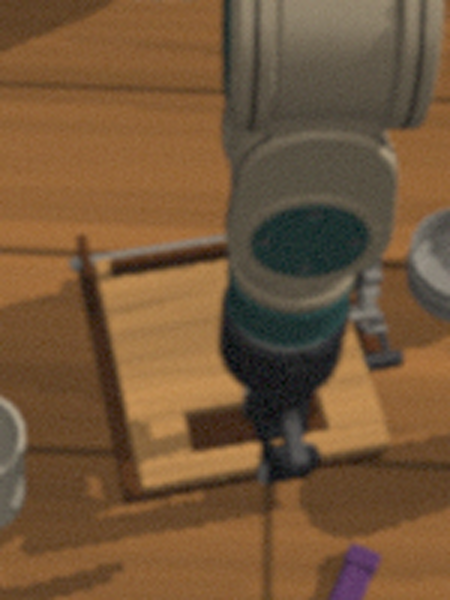

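The inner finger is over the slot (columns 182-236). The strip (235-268) lies about 3 mm towards the hinge from the jaw centre, so I'll shift, narrow the jaws a little and go down.

Request:
drive_tool:
  moves:
    - [[0,-0.003,0,0,0.6],[0,-0.003,0,0,0.6],[0,-0.003,0.01,0,0.6],[0,-0.003,0.02,0,0.6],[0,-0.003,0.03,0,0.6],[0,-0.003,0.038,0,0.6],[0,-0.003,0.038,0,0.6],[0,-0.003,0.038,0,0.6],[0,-0.003,0.038,0,0.6],[0,-0.003,0.038,0,0.6]]

```text
time: 11.58
eef_pos: [0.6255, 0.0974, 0.0417]
eef_rot: [0.621, 0.784, 0.0, 0.0]
ft_force: [-0.7, -0.4, 0.9]
width: 0.399
```

```bash
python3 -c "
from h import *
shifts([(.19,0,.041)])
save('wrist','w9.png')
"
```

```text
t 11.58 tcp rest [ 1.875e-01 -1.000e-04  4.170e-02] yaw_y 13.23 roll to +x -0.07 w 0.399 F [-0.7 -0.4  0.9]
[0.0001, 0.0025, 0.0007]
```

View pics/w9.png

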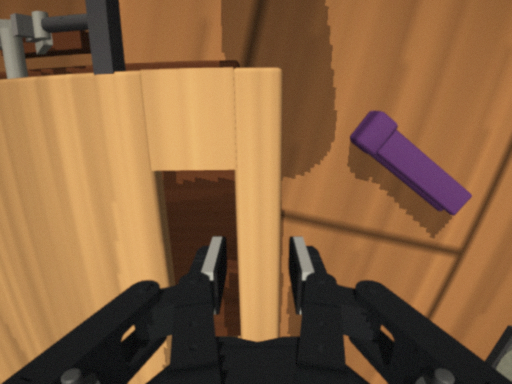

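The strip (237-282) now sits between the fingers (gap 225-290). Next I'll close on it.

Request:
drive_tool:
  moves:
    - [[0,0,0,0,0.8],[0,0,0,0,0.85],[0,0,0,0,0.9],[0,0,0,0,0.9],[0,0,0,0,0.9],[0,0,-0.003,0,0.9],[0,0,-0.006,0,0.9],[0,0,-0.01,0,0.9],[0,0,-0.014,0,0.9],[0,-0.001,-0.018,0,0.9]]
  force: 30

```text
time: 12.47
eef_pos: [0.6255, 0.0973, 0.0591]
eef_rot: [0.621, 0.784, 0.001, 0.001]
ft_force: [7.5, 0.8, -6.5]
width: 0.226
```

```bash
python3 -c "
from h import *
shifts([])
save('wrist','w10.png')
save('scene','s10.png',(200,60,350,260),3)
"
```

```text
t 12.47 tcp rest [ 1.875e-01 -1.000e-04  5.910e-02] yaw_y 13.23 roll to +x -0.07 w 0.226 F [ 7.5  0.8 -6.5]
```

View pics/w10.png

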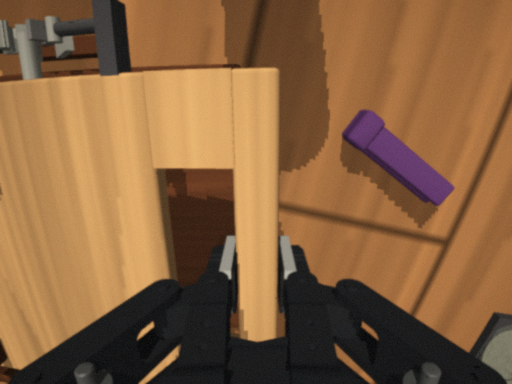

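View pics/s10.png

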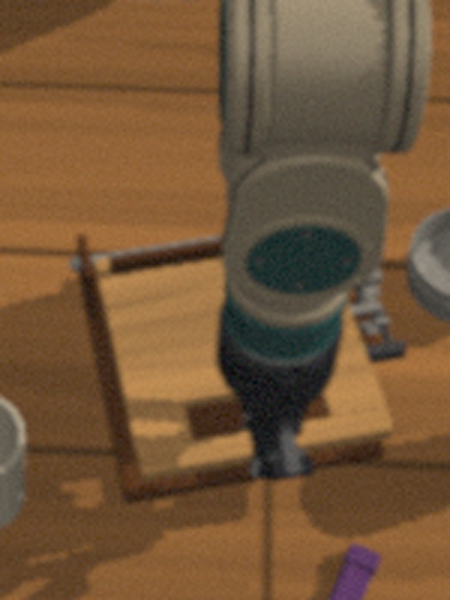

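The grip holds and the board rises with it. I'll lift along the arc to about 0.45 rad.

Request:
drive_tool:
  moves:
    - [[0,-0.001,-0.0065,0,0.9],[0,-0.002,-0.013,0,0.9],[0,-0.003,-0.0195,0,0.9],[0,-0.0045,-0.026,0,0.9],[0,-0.006,-0.0325,0,0.9],[0,-0.008,-0.039,0,0.9],[0,-0.01,-0.0455,0,0.9],[0,-0.0125,-0.0515,0,0.9],[0,-0.015,-0.0575,0,0.9],[0,-0.018,-0.0645,0,0.9]]

```text
time: 13.4
eef_pos: [0.6098, 0.0934, 0.1246]
eef_rot: [0.621, 0.784, 0.003, 0.002]
ft_force: [8.7, 2.0, -5.3]
width: 0.229
```

```bash
python3 -c "
from h import *
shifts([])
save('wrist','w11.png')
save('scene','s11.png',(200,60,350,260),3)
"
```

```text
t 13.4 tcp rest [ 0.1713 -0.0003  0.1246] yaw_y 13.22 roll to +x -0.08 w 0.229 F [ 8.7  2.  -5.3]
```

View pics/w11.png

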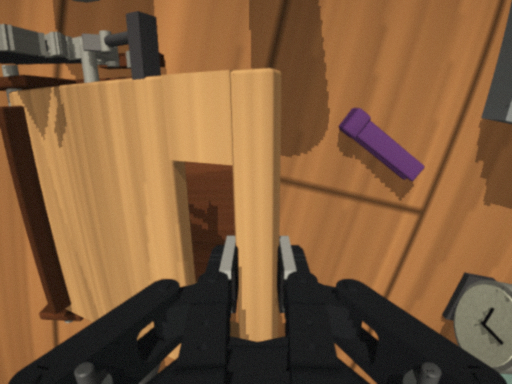

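View pics/s11.png

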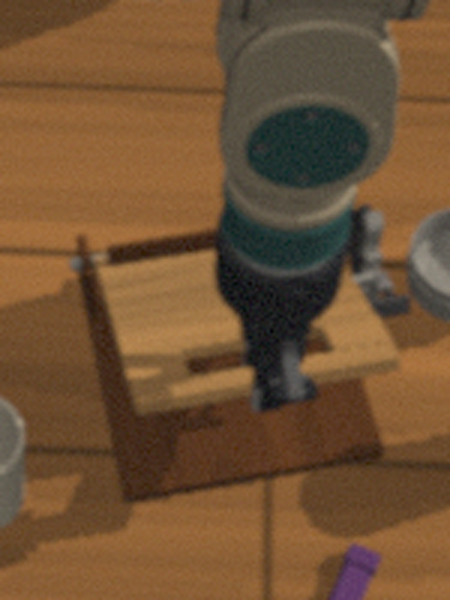

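Request:
drive_tool:
  moves:
    - [[0,-0.002,-0.0035,0,0.9],[0,-0.004,-0.007,0,0.9],[0,-0.006,-0.0105,0,0.9],[0,-0.008,-0.014,0,0.9],[0,-0.01,-0.0175,0,0.9],[0,-0.0125,-0.021,0,0.9],[0,-0.0145,-0.0245,0,0.9],[0,-0.0165,-0.0275,0,0.9],[0,-0.019,-0.031,0,0.9],[0,-0.021,-0.034,0,0.9]]

```text
time: 14.33
eef_pos: [0.5907, 0.0887, 0.1603]
eef_rot: [0.621, 0.784, 0.004, 0.004]
ft_force: [9.3, 2.4, -2.4]
width: 0.228
```

```bash
python3 -c "
from h import *
shifts([])
save('scene','s12.png',(200,60,350,260),3)
for th in [.5,.55,.6,.65,.7]: print(th,((proj('scene',[bpt(th,.2,-.09,.006),bpt(th,.2,-.09,-.006),bpt(th,.2,.09,.006)])-[200,60])*3).round(0).tolist())
"
```

```text
t 14.33 tcp rest [ 0.1517 -0.0005  0.1603] yaw_y 13.23 roll to +x -0.07 w 0.228 F [ 9.3  2.4 -2.4]
0.5 [[131.0, 382.0], [133.0, 397.0], [400.0, 338.0]]
0.55 [[129.0, 368.0], [131.0, 384.0], [400.0, 324.0]]
0.6 [[127.0, 354.0], [129.0, 371.0], [400.0, 310.0]]
0.65 [[125.0, 339.0], [128.0, 357.0], [399.0, 296.0]]
0.7 [[123.0, 324.0], [126.0, 342.0], [398.0, 281.0]]
```

View pics/s12.png

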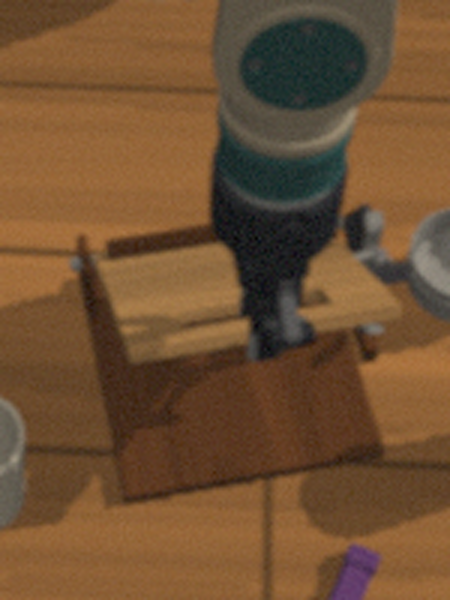

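The board is at about 0.63 rad. I'll go a little higher for margin and then lower it onto the catch.

Request:
drive_tool:
  moves:
    - [[0,-0.002,-0.0025,0,0.9],[0,-0.004,-0.005,0,0.9],[0,-0.006,-0.0075,0,0.9],[0,-0.006,-0.0075,0,0.9],[0,-0.004,-0.005,0,0.9],[0,-0.002,-0.0025,0,0.9],[0,0,0,0,0.9],[0,0.002,0.0025,0,0.9],[0,0.004,0.005,0,0.9],[0,0.006,0.0075,0,0.9]]

```text
time: 15.22
eef_pos: [0.5954, 0.0899, 0.1536]
eef_rot: [0.621, 0.784, 0.003, 0.003]
ft_force: [6.9, 2.3, 7.6]
width: 0.226
```

Request:
drive_tool:
  moves:
    - [[0,0.001,0.0015,0,0.9],[0,0.002,0.003,0,0.9],[0,0.003,0.0045,0,0.9],[0,0.004,0.006,0,0.9],[0,0.004,0.006,0,0.9],[0,0.004,0.006,0,0.9],[0,0.004,0.006,0,0.9],[0,0.004,0.006,0,0.9],[0,0.004,0.006,0,0.9],[0,0.004,0.006,0,0.9]]

```text
time: 16.05
eef_pos: [0.5984, 0.0906, 0.1486]
eef_rot: [0.621, 0.784, 0.002, 0.002]
ft_force: [3.3, 2.0, 12.3]
width: 0.228
```

```bash
python3 -c "
from h import *
shifts([])
save('scene','s13.png',(200,60,350,260),3)
save('wrist','w13.png')
"
```

```text
t 16.05 tcp rest [ 0.1596 -0.0004  0.1486] yaw_y 13.23 roll to +x -0.07 w 0.228 F [ 3.3  2.  12.3]
```

View pics/s13.png

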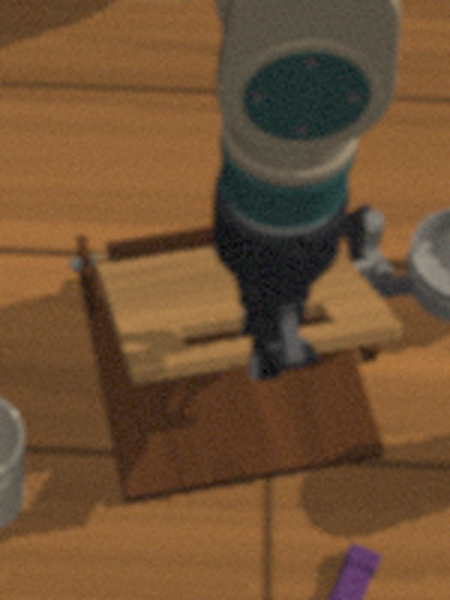

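View pics/w13.png

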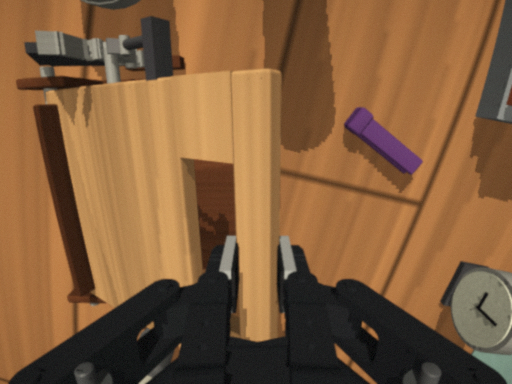

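The force switched to +12 N up on the tool, so the board now rests on the catch, at about 0.56 rad. I'll unload, open a little and withdraw straight up.

Request:
drive_tool:
  moves:
    - [[0,-0.001,-0.0015,0,0.9],[0,-0.002,-0.003,0,0.9],[0,-0.002,-0.003,0,0.9],[0,-0.002,-0.003,0,0.72],[0,-0.002,-0.003,0,0.68],[0,-0.002,-0.003,0,0.65],[0,-0.002,-0.003,0,0.65],[0,-0.002,-0.003,0,0.65],[0,-0.002,-0.003,0,0.65],[0,-0.002,-0.003,0,0.65]]

```text
time: 16.98
eef_pos: [0.5944, 0.0899, 0.1478]
eef_rot: [0.621, 0.784, 0.0, 0.001]
ft_force: [4.3, 0.1, 4.3]
width: 0.348
```

```bash
python3 -c "
from h import *
shifts([])
save('scene','s14.png',(200,60,350,260),3)
save('wrist','w14.png')
"
```

```text
t 16.98 tcp rest [ 0.1556 -0.0002  0.1478] yaw_y 13.23 roll to +x -0.07 w 0.348 F [4.3 0.1 4.3]
```

View pics/s14.png

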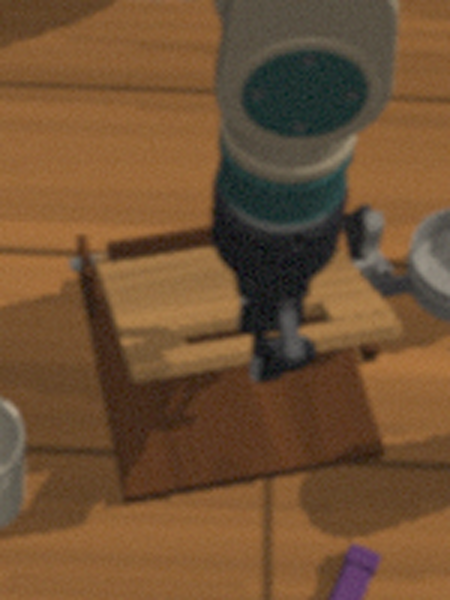

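View pics/w14.png

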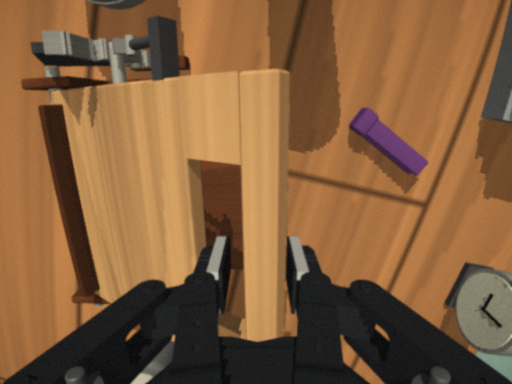

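The strip (243-288) is close to the outer finger, so I'll shift outwards 3 mm and then rise.

Request:
drive_tool:
  moves:
    - [[0,0.0015,0,0,0.65],[0,0.0035,0,0,0.65],[0,0.0035,0,0,0.65],[0,0.0035,-0.005,0,0.65],[0,0.0035,-0.012,0,0.65],[0,0.0035,-0.02,0,0.65],[0,0.0035,-0.03,0,0.65],[0,0.0035,-0.045,0,0.65],[0,0.0035,-0.06,0,0.65],[0,0.0035,-0.075,0,0.65]]

```text
time: 17.92
eef_pos: [0.5973, 0.0908, 0.2242]
eef_rot: [0.621, 0.784, 0.0, 0.0]
ft_force: [-0.3, 0.2, 0.0]
width: 0.352
```

Request:
drive_tool:
  moves:
    - [[0,0,-0.03,0,0.65],[0,0,-0.06,0,0.65],[0,0,-0.09,0,0.65],[0,0,-0.12,0,0.65],[0,0,-0.14,0,0.65],[0,0,-0.14,0,0.65],[0,0,-0.14,0,0.65],[0,0,-0.14,0,0.65],[0,0,-0.14,0,0.65],[0,0,-0.14,0,0.65]]

```text
time: 18.75
eef_pos: [0.5964, 0.0907, 0.3607]
eef_rot: [0.621, 0.784, -0.001, -0.001]
ft_force: [0.7, -0.7, -0.0]
width: 0.349
```

```bash
python3 -c "
from h import *
shifts([])
save('scene','s15.png',(150,60,400,260),3)
save('wrist','w15.png')
for th in [.5,.53,.56,.6]: print(th,((proj('scene',[bpt(th,.2,-.09,.006),bpt(th,.2,-.09,-.006),bpt(th,.2,.09,.006)])-[150,60])*3).round(0).tolist())
"
```

```text
t 18.75 tcp rest [1.577e-01 2.000e-04 3.607e-01] yaw_y 13.23 roll to +x -0.07 w 0.349 F [ 0.7 -0.7 -0. ]
0.5 [[281.0, 382.0], [283.0, 397.0], [550.0, 338.0]]
0.53 [[280.0, 373.0], [282.0, 390.0], [550.0, 330.0]]
0.56 [[279.0, 365.0], [281.0, 382.0], [550.0, 321.0]]
0.6 [[277.0, 354.0], [279.0, 371.0], [550.0, 310.0]]
```

View pics/s15.png

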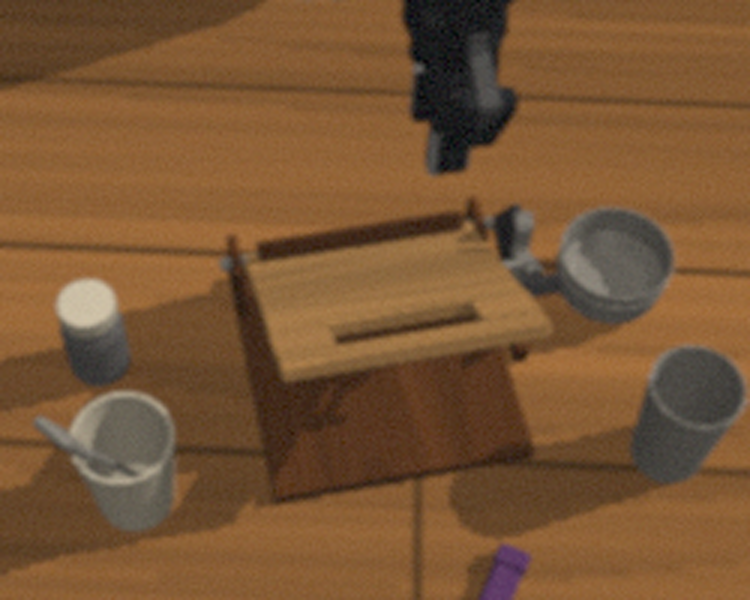

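View pics/w15.png

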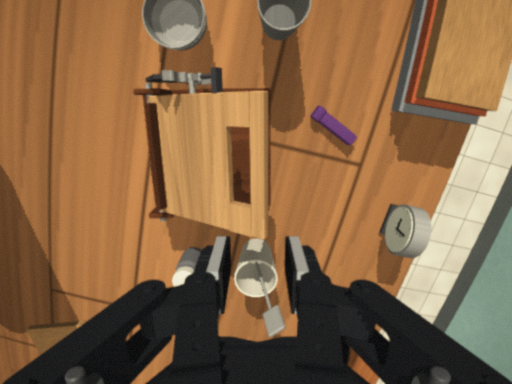

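The board stands at about 0.56 rad with the robot clear and the bystanders where they were. It would have sunk visibly in the 1.8 s since release, so I'm handing in.

```bash
python3 -c "
from bench import finish_job
print(finish_job())"
```

```text
the job is handed in; nothing more can be done
None
```

The board was left standing on its catch in the second notch from the bottom. I handed the job in at about 19 s of the 61 s allowed; no verdict is reported.

- **Lift and lower:** I pushed the board's tip with shut fingers to about 1.35 rad. It did not catch when I backed the fingers off, then sank on its own damping and lay flat with the hand off it.
- **Raise:** I gripped the edge strip through the slot and lifted it along its arc to roughly 0.65–0.7 rad. I then lowered it until the catch took the load, opened the fingers and withdrew straight up.

**Last checks:**
- The camera projection puts the board at about 0.56 rad, unchanged over the roughly 1.8 s since release.
- The wrist force was about 1 N or less, with the tool at about 0.36 m, clear of everything.
- In the final scene picture the cup, bowls, pill bottle, tumbler and clip are where they were.

**Not measured directly:**
- **Catch angle:** I judged it only from how the board behaved.
- **Early force reading:** an upward force of about 18 N showed briefly during the first push. I did not explain it, but it was gone by the next reading.

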